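# Hang the serving pail on the adjustable fork hook

## Task

Pick up the green serving pail by its handle and hang it on the hook stand, with the handle bar lying across both prongs of the hook behind their upturned tips, so that it hangs there quietly and level, clear of the counter and the stand's foot. Lower it until it rests on the hook before you let go (do not drop it on, do not ram the stand), and leave everything else on the counter where it is.

Things in the scene. Friction and masses are not known exactly. Their poses are not given: they have to be found in the camera images.
- green_pail: Green open metal pail, 82 mm high, 84 mm across at the foot, 108 mm at the rim, about 0.3 kg (varies by a third). A rigid handle stands on it: 8 mm uprights at y = +-50 to 53 mm and a level flat-sided wooden bar, 10 x 10 mm, 106 mm long, along the pail's y axis. The window between rim and bar is 48 mm high, 90 mm wide. Origin: centre of the underside, z up; starts upright.
- green_pail_bar (a point): Middle of the green pail's handle bar, on its centreline, 135 mm above the pail's underside and over its centre of mass. The bar runs along this point's y axis.
- stand: Hook stand, fixed. Dark foot plate, x = -125 to +55 mm, y = +-65 mm, 16 mm thick; upright sleeve of 30 mm on the origin. A telescopic column out of it bears the hook head, clamped at a height h = 0 to 100 mm that is NOT measured: it must be felt or seen. The rigid head holds up to 80 N; nothing of it but the column is lower than z = 160 mm + h. Origin: column axis, on the counter; z up.
- stand_collar (a point): Centre of the top of the stand's fixed black collar (40 mm across), 141 mm above the counter on the column axis; axes as the stand. Above it, on the same axis, the hook head ends in a round red cap, 40 mm across, whose flat top is 190 mm + h above the counter (only the prong tips, far in front, reach 2 mm higher). Its height tells h.
- stand_below_seat (a point): Point on the foot plate 16 mm up and straight below the seat, x = -95 mm, y = 0 of the stand, same axes. Seat: two round 10 mm prongs at y = +-31 mm (52 mm free between) run towards -x from a crossbar at x = 0; centrelines fall from z = 175 mm + h there to a valley at 165 mm + h over this point. The bar in the valley has its centreline at 175 to 177 mm + h.
- stand_front (a point): Point on the foot plate 16 mm up, straight below the prong ends, x = -118 mm, y = 0 of the stand, same axes. From the valley the prongs rise to upturned tips, centreline 187 mm + h (rounded top 192 mm + h) over here. Enter from this side, along the stand's +x, the tips going through the pail's window between rim and bar; bar centreline 197 to 213 mm + h passes clear.
- white_pail: White pail of the same shape and size as the green one, a bystander. Origin: centre of the underside.
- oil_bottle: Bystander: brown oil bottle, 60 mm across, 220 mm tall. Origin: centre of the underside.
- tomato_can: Bystander: red tomato can, 84 mm across, 110 mm tall. Origin: centre of the underside.
- herb_jar: Bystander: herb jar with a green lid, 64 mm across, 90 mm tall. Origin: centre of the underside.
- bowl: Bystander: white bowl, 130 mm across, 60 mm high. Origin: centre of the underside.
- server: Bystander: pizza server (spatula), 200 mm long, lying flat along its x axis, handle to -x. Origin: underside.
- mug: Bystander: blue mug, 80 mm across, 90 mm tall. Origin: centre of the underside.
Things that resemble listed ones, but are neither listed nor needed, are in the scene too. What is shaped like the green_pail but orange or pink is not meant.

How it is judged:
By the outcome, as a careful person would: the job done as asked, in the order asked, and still so for the second after the job is handed in, with the robot touching nothing.
It also fails if it takes over 70 s, if anything falls off the work surface, if the arm or the gripper's body presses on something with over 40 N, if the wrist force passes 120 N, or if a joint passes its speed limit or range.

## Robot

A 6-joint arm with a two-finger parallel gripper is mounted at the origin on the work surface. World frame = base frame: x ahead of the robot, y to its left, z up, the work surface at z = 0. Lengths are in m, angles in rad, forces in N, time in s.
With the tool pointing down it reaches from about 0.3 to 0.75 m from the base axis. Payload 8.5 kg.
Tool frame: the origin (TCP) lies at the very end of the fingers, on their centre line; the grasp point (between the pads) lies 19 mm behind it; z points along the fingers, y is the line along which they close (so a half turn about z gives the same grasp; the last joint's range is limited). The gripper opens to 88 mm and grips with 3 to 60 N. Pads are 18 mm wide; open, the fingers measure 123 mm over their backs; the gripper's body (75 mm by 187 mm) begins 45 mm behind the grasp point.
Start: joints at [0.943, 0.381, 1.297, -0, 1.464, -0.215], TCP at [0.221, 0.504, 0.239] pointing down, gripper open.
Joint ranges: [-3.11, 3.11], [-0.89, 2.33], [0.22, 2.48], [-1.42, 4.56], [0.17, 2.85], [-2.88, 2.88]. Speed limits (rad/s): [2.39, 2.39, 3.14, 3.14, 3.14, 3.14].

## Interface

Orientations are given as [roll, pitch, yaw] about the fixed x, y, z axes, in that order (R = Rz(yaw) Ry(pitch) Rx(roll)).
In Python, from plant import read_state, get_image, close_job, regions_of gives the robot as it stands.
- The arm moves only by the tool carry_out, never from a script. Its arguments are lists of equal length, an entry for each row: "offset": the shift along the tool's x, y, z in mm, a list of three; "rot": the turn, a rotation vector about the tool's x, y, z in rad, a list of three; "claw": the opening, from -1 (shut) to 1 (fully open). A call has 1 to 12 rows; each row is the pose to reach, as a shift and turn from the pose commanded when the call began, along the tool's axes at that moment; what a row does not reach only later rows make up. A row lasts 1/8 s, in which the tool goes at most 62.5 mm and 10.7 degrees, less where a joint would pass 70% of its speed; a pose out of reach is approached as far as the arm can. A call with a gripper value outside its range is refused whole. The fingers move at their own pace and stop on an object; "newtons" is the grip in N (left out, the last holds). Time passes only in rows, so rows that repeat a pose let the fingers close. It gives the time, the measured TCP pose, the force, the opening and the grip force at its end, in the units of the state.
- read_state(): the state, without advancing time (a new reading comes with each control period).
- get_image(name): name is "scene" or "top"; returns a dict with "pixels" (400x640x3 uint8, red, green, blue), "fx", "fy", "cx", "cy" (pixels), "camera_from_world" (4x4, takes a point from world to camera coordinates). Camera axes: x right, y down, z forward; pixel columns grow to the right and rows downward; lengths in m; the calibration is good to about 2 mm. A picture is of the moment at which its call begins. There is no depth.
- close_job(): hands the job in; it is judged then, once.
Trained networks look in a picture, given as the dict that the camera call returned (one of the last four; its "shot" number tells which), for a name from the list of things; names that differ only in an ending like _2 or _b are one class to them, and where a whole thing is asked for, a point or a joint stands for the part that bears it (a point fixed in the world has none). Each returns a list of dicts, best first, with "conf" (0 to 1); they miss things now and then, are a little off and sometimes report something else, mostly with a low value. They report only what shows in the picture. A call takes as long as a camera call. They do not tell look-alikes from the thing itself.
- regions_of(picture, label): "mask" (400x640 bool, what is visible of it) and "pixel" ([column, row] in pixels, amid what is visible of it).
The state is a dict: "time_s": time; "qpos": joint angles; "qvel": joint speeds; "joint_efforts": joint torques, N m; "tool_pos": TCP position; "ee_rot": TCP orientation; "ft_force": force on the tool from outside, world axes, zero at the start; "wrist_torque": the same for the moment, N m; "gripper_width": finger opening in m; "finger_force": force on a finger pad.
Only numpy, scipy, OpenCV 4.12 (cv2) and the standard library are available. Lean on these libraries where they do the work, as an engineer would, in place of code of your own. Each camera call takes 0.05 s, during which the arm holds its last target. There are 200 camera calls.

## Working session

There is one attempt and no reset: what is moved stays moved. The work goes in short steps, Python scripts to look and compute and a tool call to move; the robot and the scene stay as the last step left them, time stands still between calls to the robot, and variables do not carry over. Pictures are saved under pics/ and viewed, at most 10 in all, crops included, and the job is handed in when it is done.

Besides the shell and the picture viewer there is one more tool, called in YAML: its name, and indented under it one key for each argument. carry_out: Moves the arm, as the interface text tells. Its arguments: {"type":"object","properties":{"offset":{"type":"array"},"rot":{"type":"array"},"claw":{"type":"array"},"newtons":{"type":"number"}},"required":["offset","rot","claw"]}

```bash
mkdir -p pics; ls; cat > h.py <<'E'
import numpy as np, cv2, pickle
from plant import *
def save(im,f,crop=None,s=1):
    p=im["pixels"][:,:,::-1]
    if crop: p=p[crop[1]:crop[3],crop[0]:crop[2]]
    cv2.imwrite(f,cv2.resize(p,None,fx=s,fy=s,interpolation=cv2.INTER_CUBIC))
def proj(im,P):
    P=np.atleast_2d(P);c=(im["camera_from_world"]@np.c_[P,np.ones(len(P))].T)[:3]
    return np.c_[im["fx"]*c[0]/c[2]+im["cx"],im["fy"]*c[1]/c[2]+im["cy"]]
def atz(im,px,z):
    M=im["camera_from_world"];R=M[:3,:3];o=-R.T@M[:3,3]
    d=R.T@np.array([(px[0]-im["cx"])/im["fx"],(px[1]-im["cy"])/im["fy"],1])
    return o+d*(z-o[2])/d[2]
E
python3 - <<'E'
from h import *
for n in("scene","top"):
    im=get_image(n);save(im,f"pics/{n}1.png")
    pickle.dump(im,open(n+".pkl","wb"))
    M=im["camera_from_world"];print(n,-M[:3,:3].T@M[:3,3],im["fx"],M[:3,:3].round(3).tolist())
    for l in["green_pail","green_pail_bar","stand","stand_collar","stand_below_seat","stand_front","white_pail","oil_bottle","tomato_can","herb_jar","bowl","server","mug"]:
        for r in regions_of(im,l)[:4]:
            p=r["pixel"];print(l,round(r["conf"],2),np.round(p,1),r["mask"].sum(),atz(im,p,0.0).round(3))
print(read_state())
E
```

```text
pics
scene [0.76147112 0.439475   0.91530045] 374.1461907701659 [[-0.902, 0.432, 0.009], [0.356, 0.755, -0.55], [-0.245, -0.493, -0.835]]
green_pail 0.93 [276.5 202.5] 1492 [ 0.613 -0.138  0.   ]
green_pail 0.92 [330.4 178.6] 1411 [ 0.433 -0.148 -0.   ]
green_pail 0.64 [366.5 152. ] 1236 [ 0.282 -0.193  0.   ]
green_pail 0.61 [318.1 234.2] 1536 [0.548 0.007 0.   ]
green_pail_bar 0.77 [314.7 234.7] 1569 [0.557 0.005 0.   ]
green_pail_bar 0.75 [282.1 201.4] 1490 [ 0.597 -0.134  0.   ]
green_pail_bar 0.69 [366.1 150.9] 1276 [ 0.28  -0.197 -0.   ]
green_pail_bar 0.56 [327.3 177.4] 1404 [ 0.439 -0.156  0.   ]
stand 0.82 [344.7 302.6] 4622 [0.571 0.207 0.   ]
stand_collar 0.82 [345.5 301.3] 4567 [0.567 0.205 0.   ]
stand_below_seat 0.96 [346.2 302.5] 4423 [0.567 0.208 0.   ]
stand_below_seat 0.64 [233.  223.3] 1174 [ 0.748 -0.125  0.   ]
stand_front 0.69 [344.5 305.9] 4519 [0.575 0.214 0.   ]
stand_front 0.45 [327.4 180.8] 1414 [ 0.445 -0.144  0.   ]
white_pail 0.62 [296.2 134.7] 1188 [ 0.455 -0.356  0.   ]
oil_bottle 0.96 [233.8 225. ] 1172 [ 0.748 -0.119  0.   ]
tomato_can 0.56 [225.1 18
[... 1612 characters left out ...]
.4, 'qpos': array([ 9.42726296e-01,  3.80613915e-01,  1.29742779e+00,  3.08228226e-05,
        1.46360239e+00, -2.15310708e-01]), 'qvel': array([ 1.54363451e-04, -1.32688100e-03, -1.68082407e-05,  1.90501015e-03,
        9.75332045e-04, -3.15636981e-04]), 'joint_efforts': array([-1.75888208e-04, -4.37801170e+01, -2.24727881e+01,  7.13408785e-02,
        3.14302929e-02,  3.74720082e-05]), 'tool_pos': array([0.22061093, 0.50378802, 0.23873154]), 'ee_rot': array([-3.14154895e+00, -4.09291303e-05,  2.72883003e+00]), 'ft_force': array([ 0.06114314, -0.210907  , -0.14105105]), 'wrist_torque': array([ 0.00593658,  0.05516409, -0.00601294]), 'finger_force': 0.0, 'gripper_width': 0.08806288242913542}
```

View pics/scene1.png

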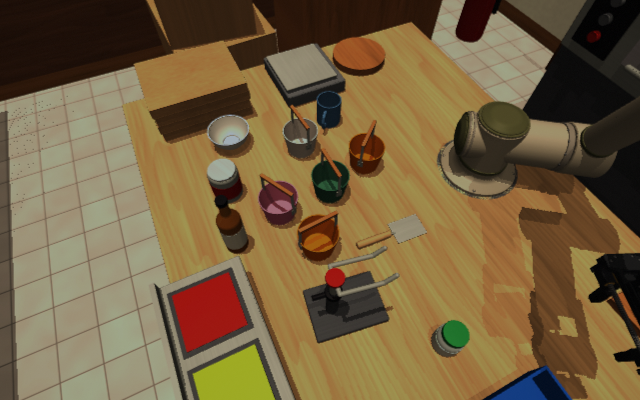

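View pics/top1.png

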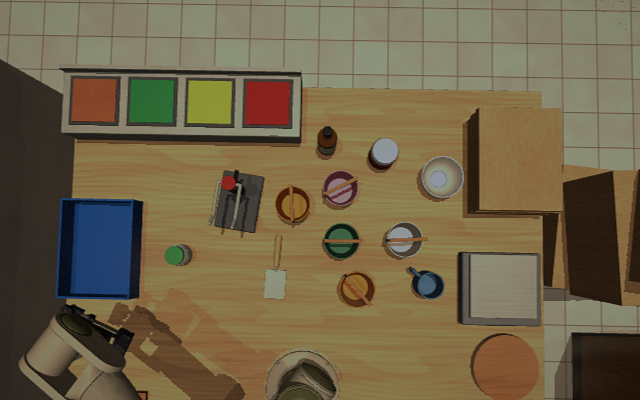

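The green pail is at (341,241) in the top view and (330,178) in the scene view, with its bar roughly along world y. The stand is near (238,200) in the top view with a red cap at (229,183), and its prongs point towards the robot. Next I'll zoom in.

```bash
python3 - <<'E'
from h import *
a={n:pickle.load(open(n+".pkl","rb")) for n in("scene","top")}
c=[]
for n,(x,y) in [("top",(200,160)),("top",(305,205)),("scene",(290,240)),("scene",(290,135))]:
    w=(110,85) if n=="scene" else (75,80)
    p=a[n]["pixels"][y:y+80 if n=="top" else y+107,x:x+(80 if n=="top" else 120),::-1]
    c.append(cv2.resize(cv2.convertScaleAbs(p,alpha=1.6),(400,300) if n=="scene" else (300,300),interpolation=cv2.INTER_CUBIC))
cv2.imwrite("pics/z.png",np.vstack([np.hstack([c[0],cv2.resize(c[1],(400,300))]),np.hstack([cv2.resize(c[2],(300,300)),c[3]])]))
from scipy.optimize import least_squares
red={}
for n,box in(("top",(210,160,250,210)),("scene",(320,262,350,300))):
    p=a[n]["pixels"].astype(int);m=(p[...,0]>90)&(p[...,1]<0.35*p[...,0])&(p[...,2]<.4*p[...,0])
    b=np.zeros_like(m);b[box[1]:box[3],box[0]:box[2]]=1;ys,xs=np.where(m&b);red[n]=(xs.mean(),ys.mean());print(n,red[n],len(xs),xs.min(),xs.max(),ys.min(),ys.max())
s=least_squares(lambda P:np.concatenate([(proj(a[n],P)[0]-red[n]) for n in red]),[.57,.2,.25]);print(s.x,s.fun)
E
```

```text
top (np.float64(228.17307692307693), np.float64(182.51282051282053)) 156 222 235 176 189
scene (np.float64(334.73883161512026), np.float64(277.2061855670103)) 291 325 344 268 286
[0.6092313  0.20727277 0.21156747] [-0.14320204  0.21888762 -0.18739607 -0.01803186]
```

View pics/z.png

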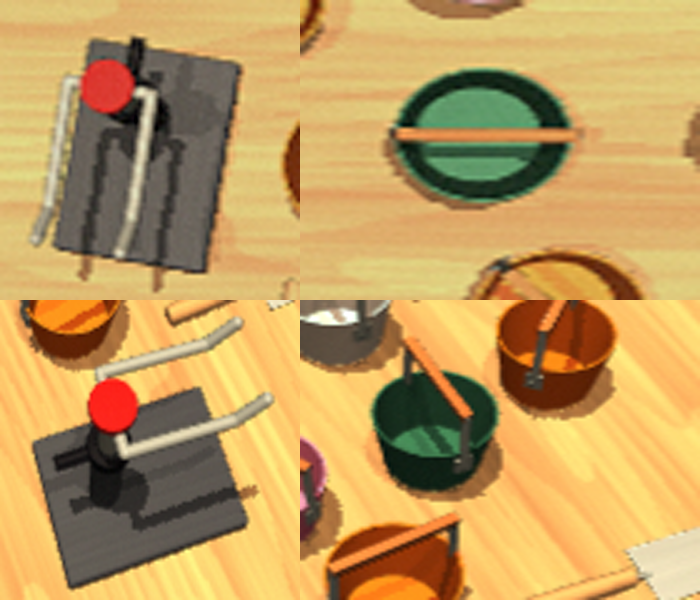

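The crops show the cap centre, the plate corners and the prong tips clearly. The green bar runs about (396..575, 134) in the upper-right tile. I'll fit the stand and bar models to those points.

```bash
cat > fit.py <<'E'
from h import *
from scipy.optimize import least_squares
a={n:pickle.load(open(n+".pkl","rb")) for n in("scene","top")}
def un(px,off,s,o): return (np.array(px)-off+.5)/s-.5+o
T=lambda *p:un(p,np.array([0,0]),np.array([3.75,3.75]),np.array([200,160]))
S=lambda *p:un(p,np.array([0,300]),np.array([2.5,300/107]),np.array([290,240]))
B=lambda *p:un(p,np.array([300,0]),np.array([5,3.75]),np.array([305,205]))
C=lambda *p:un(p,np.array([300,300]),np.array([10/3,300/107]),np.array([290,135]))
A,t=.055,.016
# (image, pixel, body point, takes h, weight)
obs=[("top",T(90,40),(A,.065,t),0),("top",T(241,64),(A,-.065,t),0),("top",T(206,272),(-.125,-.065,t),0),("top",T(55,248),(-.125,.065,t),0),
("scene",S(34,440),(A,-.065,t),0),("scene",S(72,577),(A,.065,t),0),("scene",S(203,390),(-.125,-.065,t),0),("scene",S(246,512),(-.125,.065,t),0),
("top",T(108,86),(0,0,.19),1),("scene",S(113,406),(0,0,.19),1),
("top",T(37,241),(-.118,.031,.187),1),("top",T(121,251),(-.118,-.031,.187),1),("scene",S(238,324),(-.118,-.031,.187),1),("scene",S(266,399),(-.118,.031,.187),1)]
def res(v):
    x,y,w,h=v;R=np.array([[np.cos(w),-np.sin(w)],[np.sin(w),np.cos(w)]]);r=[]
    for n,p,b,k in obs: r.append(proj(a[n],[*(R@b[:2]+[x,y]),b[2]+k*h])[0]-p)
    return np.array(r)
s=least_squares(lambda v:res(v).ravel(),[.6,.2,0,.03],loss="soft_l1");print("stand",s.x.round(4));print(res(s.x).round(1).tolist())
J=np.linalg.inv(s.jac.T@s.jac)**.5 if 0 else np.sqrt(np.diag(np.linalg.inv(s.jac.T@s.jac)));print(J.round(4))
ob=[("top",B(396,134),1),("top",B(578,134),-1),("scene",C(409,345),-1),("scene",C(468,412),1)]
def rb(v):
    x,y,w=v
    return np.array([proj(a[n],[x-k*.053*np.sin(w),y+k*.053*np.cos(w),.139])[0]-p for n,p,k in ob])
s2=least_squares(lambda v:rb(v).ravel(),[.44,-.11,0]);print("bar",s2.x.round(4));print(rb(s2.x).round(1).tolist())
E
python3 fit.py
```

```text
stand [ 0.6078  0.2066 -0.1479  0.0206]
[[-0.6, -0.3], [-0.4, 0.0], [-0.9, 0.8], [-1.3, 0.4], [-1.1, -1.3], [-1.0, 2.3], [-1.0, -3.3], [1.7, 2.3], [-0.1, 0.7], [0.1, -0.7], [0.3, -0.0], [0.2, 1.0], [-1.0, -0.2], [-0.2, 0.1]]
[0.001  0.0011 0.0107 0.0032]
bar [ 0.4568 -0.1088  0.0279]
[[-1.0, 0.2], [-0.5, -0.2], [-0.9, -2.9], [0.3, 1.1]]
```

```bash
cat >> h.py <<'E'
from scipy.spatial.transform import Rotation as Ro
def go(x,y,z,yaw):
    s=read_state();R=Ro.from_euler("xyz",s["ee_rot"]);T=Ro.from_euler("xyz",[np.pi,0,yaw])
    d=R.inv().apply(np.array([x,y,z])-s["tool_pos"])*1000
    print("offset",d.round(1),"rot",(R.inv()*T).as_rotvec().round(4),"t",s["time_s"],"F",s["ft_force"].round(2))
E
python3 -c "
from h import *
go(.456,-.109,.2,1.599)"
```

```text
offset [-461.4 -466.9   38.7] rot [-1.0000e-04 -0.0000e+00  1.1298e+00] t 1.4 F [ 0.06 -0.21 -0.14]
```

carry_out:
  offset:
    - [-42,-42,0]
    - [-84,-85,0]
    - [-126,-127,0]
    - [-168,-170,0]
    - [-210,-212,0]
    - [-252,-255,0]
    - [-294,-297,0]
    - [-336,-340,10]
    - [-378,-382,20]
    - [-420,-425,30]
    - [-461,-467,39]
    - [-461,-467,39]
  rot:
    - [0,0,0.1]
    - [0,0,0.2]
    - [0,0,0.3]
    - [0,0,0.42]
    - [0,0,0.54]
    - [0,0,0.66]
    - [0,0,0.78]
    - [0,0,0.9]
    - [0,0,1.0]
    - [0,0,1.1]
    - [0,0,1.13]
    - [0,0,1.13]
  claw: [1,1,1,1,1,1,1,1,1,1,1,1]
  newtons: 30

```text
time_s: 2.9
tool_pos: [0.4563, -0.112, 0.1988]
ee_rot: [-3.141, -0.0, 1.594]
ft_force: [-0.2, -0.1, 0.3]
gripper_width: 0.0885
finger_force: 0.0
```

carry_out:
  offset:
    - [3,0,25]
    - [3,0,50]
    - [3,0,70]
    - [3,0,82]
    - [3,0,82]
    - [3,0,82]
    - [3,0,82]
    - [3,0,82]
    - [3,0,82]
    - [3,0,82]
    - [3,0,82]
  rot:
    - [0,0,0]
    - [0,0,0]
    - [0,0,0]
    - [0,0,0]
    - [0,0,0]
    - [0,0,0]
    - [0,0,0]
    - [0,0,0]
    - [0,0,0]
    - [0,0,0]
    - [0,0,0]
  claw: [1,1,1,1,1,-1,-1,-1,-1,-1,-1]
  newtons: 30

```text
time_s: 4.28
tool_pos: [0.4555, -0.106, 0.1177]
ee_rot: [-3.142, -0.0, 1.599]
ft_force: [0.6, -1.7, 0.6]
gripper_width: 0.0302
finger_force: 0.0
```

carry_out:
  offset:
    - [0,0,0]
    - [0,0,0]
    - [0,0,0]
    - [0,0,0]
    - [0,0,0]
    - [0,0,0]
  rot:
    - [0,0,0]
    - [0,0,0]
    - [0,0,0]
    - [0,0,0]
    - [0,0,0]
    - [0,0,0]
  claw: [-1,-1,-1,-1,-1,-1]

```text
time_s: 5.03
tool_pos: [0.4555, -0.1059, 0.1178]
ee_rot: [3.142, 0.0, 1.599]
ft_force: [0.1, 0.1, -0.2]
gripper_width: 0.0096
finger_force: 30.0
```

carry_out:
  offset:
    - [0,0,-10]
    - [0,0,-30]
    - [0,0,-60]
    - [0,0,-90]
    - [0,0,-120]
    - [0,0,-150]
    - [0,0,-172]
    - [0,0,-172]
    - [0,0,-172]
  rot:
    - [0,0,0]
    - [0,0,0]
    - [0,0,0]
    - [0,0,0]
    - [0,0,0]
    - [0,0,0]
    - [0,0,0]
    - [0,0,0]
    - [0,0,0]
  claw: [-1,-1,-1,-1,-1,-1,-1,-1,-1]

```text
time_s: 6.15
tool_pos: [0.455, -0.1057, 0.2888]
ee_rot: [-3.14, -0.001, 1.599]
ft_force: [-0.2, 0.5, -2.3]
gripper_width: 0.0091
finger_force: 30.0
```

```bash
python3 -c "
from h import *
go(.42,.2346,.29,1.423)
im=get_image('scene');save(im,'pics/s2.png')"
```

```text
offset [341.1 -25.5  -0.8] rot [-0.0017 -0.0007  0.1758] t 6.15 F [-0.24  0.45 -2.26]
```

View pics/s2.png

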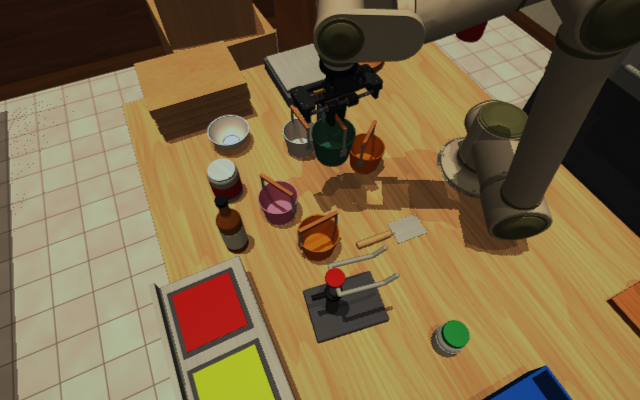

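The green pail is held level at about (333,140), and the bystanders haven't moved. Next I'll carry it to the front of the stand.

carry_out:
  offset:
    - [15,-2,0]
    - [50,-6,0]
    - [90,-10,0]
    - [130,-13,0]
    - [170,-15,0]
    - [210,-18,0]
    - [250,-20,0]
    - [290,-23,0]
    - [325,-25,0]
    - [341,-26,0]
    - [341,-26,0]
    - [341,-26,0]
  rot:
    - [0,0,0]
    - [0,0,0.02]
    - [0,0,0.04]
    - [0,0,0.06]
    - [0,0,0.09]
    - [0,0,0.12]
    - [0,0,0.15]
    - [0,0,0.176]
    - [0,0,0.176]
    - [0,0,0.176]
    - [0,0,0.176]
    - [0,0,0.176]
  claw: [-1,-1,-1,-1,-1,-1,-1,-1,-1,-1,-1,-1]

```text
time_s: 7.7
tool_pos: [0.42, 0.2334, 0.2896]
ee_rot: [-3.141, 0.0, 1.422]
ft_force: [0.2, 0.2, -3.2]
gripper_width: 0.0094
finger_force: 30.0
```

```bash
python3 -c "
from h import *
go(.42,.2346,.208,1.423)
cs=[]
for n,b in(('scene',(290,200,490,350)),('top',(170,150,290,270))):
    im=get_image(n);pickle.dump(im,open(n+'3.pkl','wb'))
    save(im,'pics/%s3.png'%n,b,4)"
```

```text
offset [ 1.2 -0.2 81.6] rot [-0.0003  0.0005 -0.001 ] t 7.7 F [ 0.18  0.17 -3.23]
```

View pics/scene3.png

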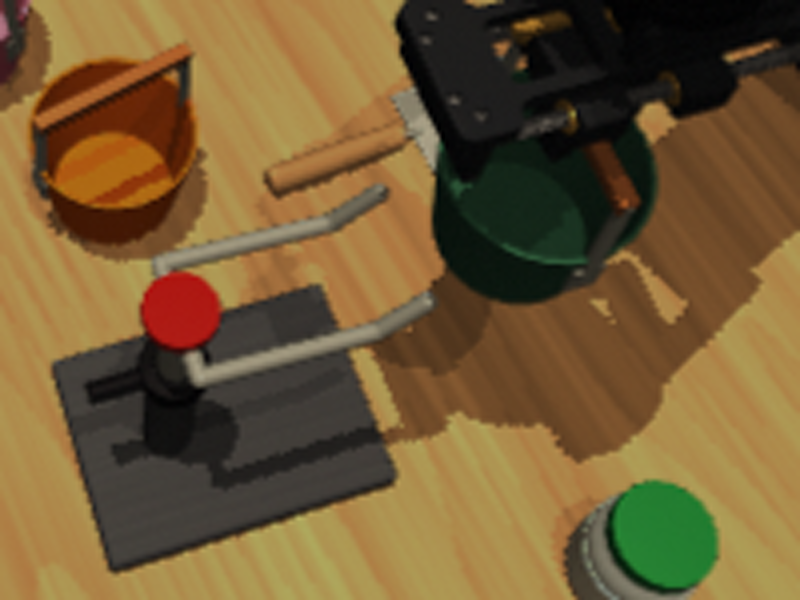

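View pics/top3.png

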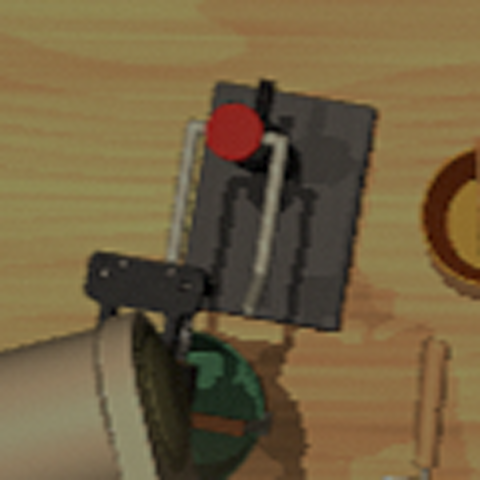

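Pail is in front of the prongs, level, with the tips at (383,190) and (430,299) in the scene crop and the cap at (181,311). I'll refine the fit using these sharper crops.

```bash
cat > fit2.py <<'E'
from h import *
from scipy.optimize import least_squares
a={n:pickle.load(open(n+"3.pkl","rb")) for n in("scene","top")}
S=lambda x,y:np.array([(x+.5)/4-.5+290,(y+.5)/4-.5+200]);T=lambda x,y:np.array([(x+.5)/4-.5+170,(y+.5)/4-.5+150])
A,t=.055,.016
obs=[("top",T(217,82),(A,.065,t),0),("top",T(378,107),(A,-.065,t),0),("top",T(339,331),(-.125,-.065,t),0),
("scene",S(54,363),(A,-.065,t),0),("scene",S(320,285),(-.125,-.065,t),0),("scene",S(396,474),(-.125,.065,t),0),("scene",S(113,560),(A,.065,t),0),
("top",T(235,132),(0,0,.19),1),("scene",S(181,311),(0,0,.19),1),
("top",T(249,310),(-.118,-.031,.187),1),("scene",S(383,190),(-.118,-.031,.187),1),("scene",S(430,299),(-.118,.031,.187),1),
("scene",S(328,225),(-.095,-.031,.165),1),("scene",S(379,331),(-.095,.031,.165),1),("top",T(263,270),(-.095,-.031,.165),1)]
def res(v):
    x,y,w,h=v[:4];R=np.array([[np.cos(w),-np.sin(w)],[np.sin(w),np.cos(w)]])
    return np.array([proj(a[n],[*(R@b[:2]+[x,y]),b[2]+k*h])[0]-p for n,p,b,k in obs])
def show(sel,lab):
    s=least_squares(lambda v:res(v)[sel].ravel(),[.6,.2,-.1,.03],loss="soft_l1");print(lab,s.x.round(4),np.sqrt(np.diag(np.linalg.inv(s.jac.T@s.jac))).round(4));return s.x
v=show(slice(None),"all");print(res(v).round(1).tolist())
show([0,1,2,7,8,9,10,11,12,13,14],"noplateS");show([7,8,9,10,11,12,13,14],"head")
E
python3 fit2.py
```

```text
all [ 0.6085  0.2072 -0.1461  0.0236] [0.0009 0.0012 0.0104 0.0032]
[[-1.0, -0.3], [-0.8, 0.1], [-0.8, 0.4], [-1.1, -1.6], [0.0, -2.1], [1.1, -0.3], [-0.5, 1.6], [-0.5, 0.3], [0.0, -0.7], [-0.1, 0.2], [-1.4, 0.6], [-1.1, 0.5], [0.7, -0.7], [-0.7, -0.3], [-0.7, 2.2]]
noplateS [ 0.6084  0.207  -0.1437  0.0229] [0.0011 0.0014 0.0137 0.0033]
head [ 0.6086  0.2086 -0.132   0.0238] [0.0013 0.0019 0.0178 0.0035]
```

```bash
python3 -c "
from h import *
go(.4166,.2369,.211,1.425);go(.5145,.2225,.211,1.425)"
```

```text
offset [ 3.  -4.1 78.8] rot [ 0.      0.0002 -0.0036] t 7.8 F [-0.25 -0.63 -3.4 ]
offset [ 3.4 94.9 78.8] rot [ 0.      0.0002 -0.0036] t 7.8 F [-0.25 -0.63 -3.4 ]
```

carry_out:
  offset:
    - [2,-3,10]
    - [3,-4,30]
    - [3,-4,50]
    - [3,-4,70]
    - [3,-4,78]
    - [3,-4,78]
    - [3,-4,78]
  rot:
    - [0,0,-0.003]
    - [0,0,-0.003]
    - [0,0,-0.003]
    - [0,0,-0.003]
    - [0,0,-0.003]
    - [0,0,-0.003]
    - [0,0,-0.003]
  claw: [-1,-1,-1,-1,-1,-1,-1]

```text
time_s: 8.68
tool_pos: [0.4167, 0.2378, 0.2124]
ee_rot: [3.14, -0.0, 1.426]
ft_force: [0.2, -0.2, -2.8]
gripper_width: 0.0094
finger_force: 30.0
```

```bash
python3 -c "
from h import *
go(.4166,.2369,.211,1.425);go(.5145,.2225,.211,1.425)
im=get_image('scene');save(im,'pics/s4.png',(290,200,490,350),4)"
```

```text
offset [-0.9 -0.   1.4] rot [ 0.0012 -0.0005  0.0006] t 8.675 F [ 0.22 -0.16 -2.83]
offset [-1.  98.9  1.5] rot [ 0.0012 -0.0005  0.0006] t 8.675 F [ 0.22 -0.16 -2.83]
```

View pics/s4.png

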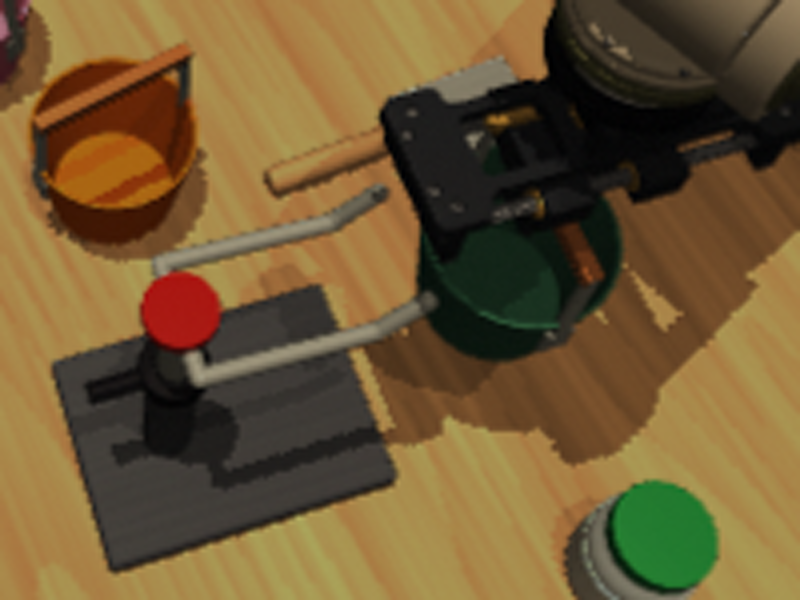

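The pail sits just in front of the prong tips, and the near tip at (430,299) is well above the rim. I'll move in along the stand's +x.

carry_out:
  offset:
    - [0,5,1]
    - [-1,12,1]
    - [-1,20,1]
    - [-1,28,1]
    - [-1,36,1]
    - [-1,44,1]
    - [-1,48,1]
    - [-1,48,1]
  rot:
    - [0,0,0]
    - [0,0,0]
    - [0,0,0]
    - [0,0,0]
    - [0,0,0]
    - [0,0,0]
    - [0,0,0]
    - [0,0,0]
  claw: [-1,-1,-1,-1,-1,-1,-1,-1]

```text
time_s: 9.72
tool_pos: [0.4639, 0.2298, 0.2106]
ee_rot: [-3.141, 0.0, 1.426]
ft_force: [-0.6, -1.1, -2.4]
gripper_width: 0.0094
finger_force: 30.0
```

carry_out:
  offset:
    - [0,5,0]
    - [0,12,0]
    - [0,20,0]
    - [0,28,0]
    - [0,36,0]
    - [0,44,0]
    - [0,50,0]
    - [0,50,0]
    - [0,50,0]
  rot:
    - [0,0,0]
    - [0,0,0]
    - [0,0,0]
    - [0,0,0]
    - [0,0,0]
    - [0,0,0]
    - [0,0,0]
    - [0,0,0]
    - [0,0,0]
  claw: [-1,-1,-1,-1,-1,-1,-1,-1,-1]

```text
time_s: 10.85
tool_pos: [0.5131, 0.2227, 0.2107]
ee_rot: [-3.141, 0.0, 1.426]
ft_force: [-0.7, -0.6, -2.9]
gripper_width: 0.0095
finger_force: 30.0
```

```bash
python3 -c "
from h import *
go(.5145,.2225,.181,1.425)
im=get_image('scene');save(im,'pics/s5.png',(290,200,490,350),4)"
```

```text
offset [ 0.1  1.4 29.7] rot [-0.0002  0.0001  0.0009] t 10.85 F [-0.69 -0.6  -2.91]
```

View pics/s5.png

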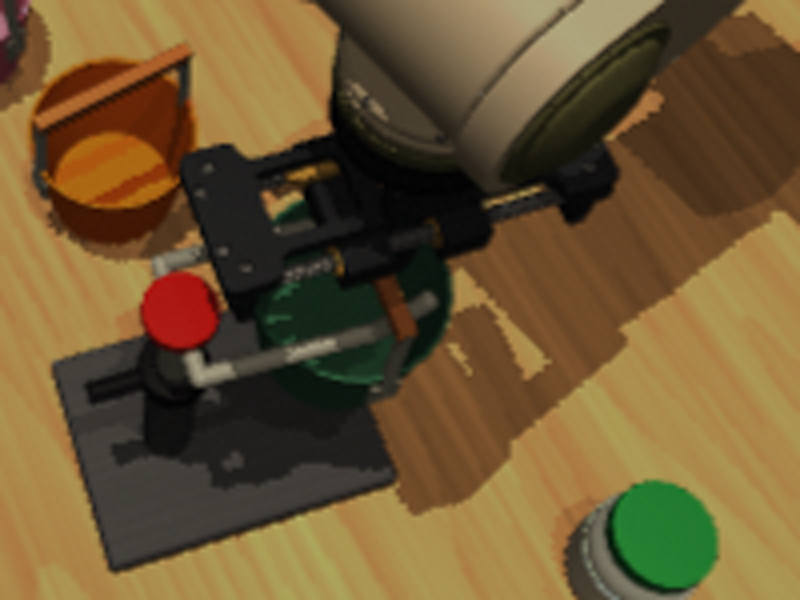

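The prong passes through the window under the bar at (400,305), with the tip beyond it at (432,300). I'll lower gently.

carry_out:
  offset:
    - [0,1,4]
    - [0,1,8]
    - [0,1,12]
    - [0,1,16]
    - [0,1,20]
    - [0,1,22]
    - [0,1,22]
  rot:
    - [0,0,0]
    - [0,0,0]
    - [0,0,0]
    - [0,0,0]
    - [0,0,0]
    - [0,0,0]
    - [0,0,0]
  claw: [-1,-1,-1,-1,-1,-1,-1]

```text
time_s: 11.78
tool_pos: [0.5162, 0.2225, 0.1904]
ee_rot: [3.135, -0.002, 1.426]
ft_force: [6.0, -0.8, 4.8]
gripper_width: 0.0094
finger_force: 30.0
```

carry_out:
  offset:
    - [0,0,1]
    - [0,0,2]
    - [0,0,3]
    - [0,0,4]
    - [0,0,4]
    - [0,0,4]
  rot:
    - [0,0,0]
    - [0,0,0]
    - [0,0,0]
    - [0,0,0]
    - [0,0,0]
    - [0,0,0]
  claw: [-1,-1,-1,-1,-1,-1]

```text
time_s: 12.52
tool_pos: [0.5176, 0.2226, 0.1886]
ee_rot: [3.13, -0.003, 1.425]
ft_force: [7.0, -1.8, 15.4]
gripper_width: 0.009
finger_force: 30.0
```

There is contact with a +x reaction, so the bar is touching the tip's slope. I'll raise it a little, move 9 mm further in, and lower again.

carry_out:
  offset:
    - [0,0,-3]
    - [0,0,-6]
    - [0,4,-8]
    - [0,9,-8]
    - [0,9,-8]
    - [0,9,-6]
    - [0,9,-4]
    - [0,9,-2]
    - [0,9,-2]
  rot:
    - [0,0,0]
    - [0,0,0]
    - [0,0,0]
    - [0,0,0]
    - [0,0,0]
    - [0,0,0]
    - [0,0,0]
    - [0,0,0]
    - [0,0,0]
  claw: [-1,-1,-1,-1,-1,-1,-1,-1,-1]

```text
time_s: 13.65
tool_pos: [0.5231, 0.2212, 0.1869]
ee_rot: [3.141, -0.0, 1.426]
ft_force: [-0.3, 0.2, -1.0]
gripper_width: 0.0096
finger_force: 30.0
```

```bash
python3 -c "
from h import *
for n in('scene','top'):
    im=get_image(n);pickle.dump(im,open(n+'6.pkl','wb'))
im=pickle.load(open('scene6.pkl','rb'));save(im,'pics/s6.png',(310,230,430,320),6)
s=read_state();print(s['tool_pos'],s['ee_rot'],s['ft_force'])"
```

```text
[0.52308639 0.22119254 0.18690361] [ 3.14153034e+00 -4.68825280e-05  1.42580540e+00] [-1.07392186 -1.09411493  0.74417802]
```

View pics/s6.png

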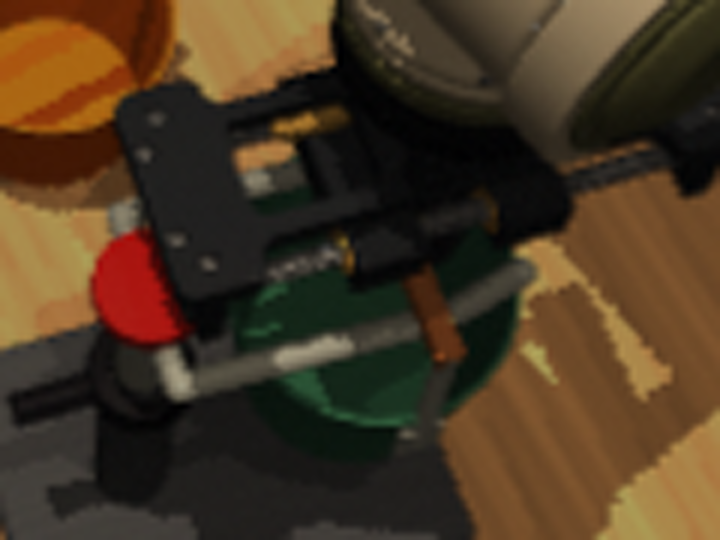

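The bar now crosses the prong at its bend, around (432,315), with the tip at (525,270) in front. I'll keep lowering.

carry_out:
  offset:
    - [0,0,1]
    - [0,0,2]
    - [0,0,3]
    - [0,0,3]
  rot:
    - [0,0,0]
    - [0,0,0]
    - [0,0,0]
    - [0,0,0]
  claw: [-1,-1,-1,-1]

```text
time_s: 14.25
tool_pos: [0.5232, 0.2213, 0.1864]
ee_rot: [3.139, -0.001, 1.426]
ft_force: [-8.1, -1.1, 17.6]
gripper_width: 0.0095
finger_force: 30.0
```

carry_out:
  offset:
    - [0,0,1]
    - [0,0,2]
    - [0,0,2]
  rot:
    - [0,0,0]
    - [0,0,0]
    - [0,0,0]
  claw: [-1,-1,-1]

```text
time_s: 14.62
tool_pos: [0.5233, 0.2213, 0.1862]
ee_rot: [3.137, -0.001, 1.426]
ft_force: [-12.5, -2.8, 29.0]
gripper_width: 0.0093
finger_force: 30.0
```

Now the reaction is -x, so the valley lies about 2.5 mm back. I'll unload, shift and lower lightly.

carry_out:
  offset:
    - [0,0,-3]
    - [0,-1,-6]
    - [0,-2.5,-6]
    - [0,-2.5,-5]
    - [0,-2.5,-4]
    - [0,-2.5,-4]
  rot:
    - [0,0,0]
    - [0,0,0]
    - [0,0,0]
    - [0,0,0]
    - [0,0,0]
    - [0,0,0]
  claw: [-1,-1,-1,-1,-1,-1]

```text
time_s: 15.38
tool_pos: [0.5208, 0.2215, 0.1865]
ee_rot: [3.141, -0.0, 1.426]
ft_force: [-2.0, -1.2, 5.9]
gripper_width: 0.0091
finger_force: 30.0
```

carry_out:
  offset:
    - [0,0,0.5]
    - [0,0,1]
    - [0,0,1]
  rot:
    - [0,0,0]
    - [0,0,0]
    - [0,0,0]
  claw: [-1,-1,-1]

```text
time_s: 15.75
tool_pos: [0.5208, 0.2216, 0.1863]
ee_rot: [3.14, -0.001, 1.426]
ft_force: [-4.7, -1.7, 12.1]
gripper_width: 0.0092
finger_force: 30.0
```

carry_out:
  offset:
    - [0,0,-1.5]
    - [0,-1.5,-2]
    - [0,-1.5,-1.5]
    - [0,-1.5,-1.2]
    - [0,-1.5,-1.2]
  rot:
    - [0,0,0]
    - [0,0,0]
    - [0,0,0]
    - [0,0,0]
    - [0,0,0]
  claw: [-1,-1,-1,-1,-1]

```text
time_s: 16.38
tool_pos: [0.5201, 0.2217, 0.1866]
ee_rot: [3.139, -0.001, 1.426]
ft_force: [5.0, -0.9, 4.9]
gripper_width: 0.0094
finger_force: 30.0
```

It's cradled in the valley now. I'll ease the grip first, then open slowly.

carry_out:
  offset:
    - [0,0.7,0]
    - [0,0.7,0]
    - [0,0.7,0]
    - [0,0.7,0]
  rot:
    - [0,0,0]
    - [0,0,0]
    - [0,0,0]
    - [0,0,0]
  claw: [-1,-1,-1,-1]
  newtons: 3

```text
time_s: 16.88
tool_pos: [0.5202, 0.2217, 0.1861]
ee_rot: [3.141, -0.0, 1.426]
ft_force: [5.4, -0.1, 3.9]
gripper_width: 0.0102
finger_force: 3.0
```

carry_out:
  offset:
    - [0,0,0]
    - [0,0,0]
    - [0,0,0]
    - [0,0,0]
    - [0,0,0]
    - [0,0,0]
  rot:
    - [0,0,0]
    - [0,0,0]
    - [0,0,0]
    - [0,0,0]
    - [0,0,0]
    - [0,0,0]
  claw: [-0.72,-0.66,-0.6,-0.5,-0.4,-0.4]

```text
time_s: 17.62
tool_pos: [0.5198, 0.2217, 0.1859]
ee_rot: [-3.141, 0.0, 1.426]
ft_force: [0.8, -0.8, -0.5]
gripper_width: 0.0267
finger_force: 0.0
```

```bash
python3 -c "
from h import *
im=get_image('scene');save(im,'pics/s7.png',(310,230,430,320),6)"
```

```text
(no output)
```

View pics/s7.png

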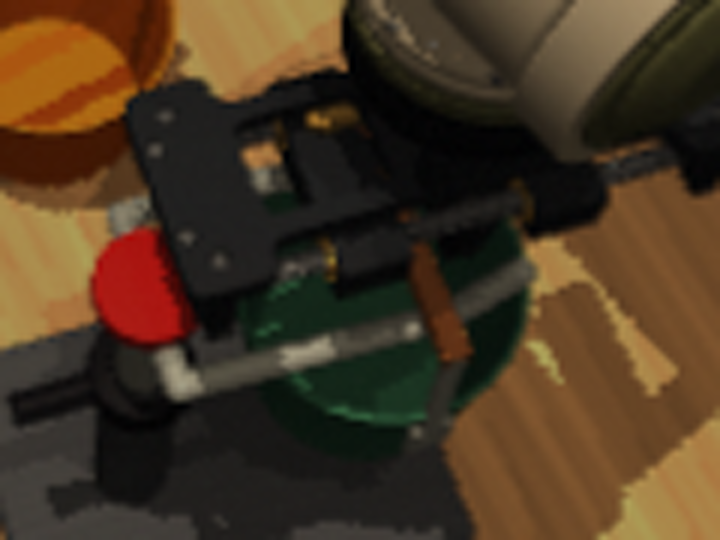

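The pail hangs on its own, with the bar behind the tip at (525,270). I'll open wider and move straight up.

carry_out:
  offset:
    - [0,0,0]
    - [0,0,0]
    - [0,0,0]
    - [0,0,0]
    - [0,0,-5]
    - [0,0,-15]
    - [0,0,-30]
    - [0,0,-60]
    - [0,0,-90]
    - [0,0,-120]
    - [0,0,-150]
    - [0,0,-150]
  rot:
    - [0,0,0]
    - [0,0,0]
    - [0,0,0]
    - [0,0,0]
    - [0,0,0]
    - [0,0,0]
    - [0,0,0]
    - [0,0,0]
    - [0,0,0]
    - [0,0,0]
    - [0,0,0]
    - [0,0,0]
  claw: [-0.2,0,0,0,0,0,0,0,0,0,0,0]

```text
time_s: 19.18
tool_pos: [0.5203, 0.2218, 0.3388]
ee_rot: [3.136, -0.002, 1.426]
ft_force: [0.5, -0.2, -0.3]
gripper_width: 0.0439
finger_force: 0.0
```

carry_out:
  offset:
    - [0,-40,0]
    - [0,-90,0]
    - [0,-140,0]
    - [0,-140,0]
    - [0,-140,0]
    - [0,-140,0]
    - [0,-140,0]
    - [0,-140,0]
  rot:
    - [0,0,0]
    - [0,0,0]
    - [0,0,0]
    - [0,0,0]
    - [0,0,0]
    - [0,0,0]
    - [0,0,0]
    - [0,0,0]
  claw: [0,0,0,0,0,0,0,0]

```text
time_s: 20.18
tool_pos: [0.3818, 0.2418, 0.3357]
ee_rot: [-3.141, 0.0, 1.425]
ft_force: [-0.3, 1.2, 1.0]
gripper_width: 0.044
finger_force: 0.0
```

```bash
python3 - <<'E'
from h import *
ims=[]
for k in range(3):
    im=get_image('scene');ims.append(im["pixels"].astype(int))
    r=[(q["pixel"],q["mask"].sum(),q["conf"]) for q in regions_of(im,"green_pail")];print(r)
print(abs(ims[2]-ims[0])[230:330,300:430].mean(),read_state()["ft_force"])
# bar pixels: predicted ends when seated in valley (TCP .520,.2217; bar z ~.2035)
u=np.array([np.sin(.146),np.cos(.146)])
for k in(1,-1): print(proj(im,[.520+k*.053*u[0],.2205+k*.053*u[1],.2035+.005]))
p=ims[0];m=(p[...,0]>1.6*p[...,1])&(p[...,0]>60)&(p[...,1]>1.1*p[...,2]);
b=np.zeros_like(m);b[245:300,350:410]=1
ys,xs=np.where(m&b);n,l,st,c=cv2.connectedComponentsWithStats((m&b).astype(np.uint8));print(st[1:],c[1:].round(1))
g=(p[...,1]>1.3*p[...,0])&(p[...,1]>p[...,2]);b[:]=0;b[240:320,330:420]=1;ys,xs=np.where(g&b);print(xs.mean(),ys.mean(),np.percentile(xs,[1,99]),np.percentile(ys,[1,99]))
c=[]
for t in ([.520,.2205,.0685],[.520,.2205,.1505]): print(proj(im,t))
E
```

```text
[([366.0, 150.1], np.int64(1222), 0.69), ([319.4, 236.6], np.int64(1629), 0.68), ([276.4, 203.1], np.int64(1481), 0.64)]
[([372.4, 278.7], np.int64(1816), 0.76), ([317.7, 236.1], np.int64(1596), 0.75), ([364.6, 150.8], np.int64(1224), 0.71), ([278.7, 201.9], np.int64(1460), 0.68)]
[([371.5, 276.6], np.int64(1765), 0.9), ([317.8, 238.6], np.int64(1632), 0.87), ([367.4, 150.9], np.int64(1267), 0.56), ([226.9, 180.1], np.int64(1128), 0.3)]
0.6057179487179487 [-0.52455789  0.67936813 -0.11903099]
[[387.00837316 289.66135643]]
[[367.23093323 242.77188553]]
[[365 245  24  45 242]] [[376.7 267.2]]
370.5923520923521 279.7705627705628 [350. 395.] [257. 305.]
[[368.50321188 289.24793136]]
[[373.04719857 276.09609985]]
```

The measured bar ends, (365..388, 245..289), match the predicted seat pose. The picture is still and the other pails haven't moved.

```bash
python3 -c "
from plant import *
print(close_job())"
```

```text
the job is handed in; nothing more can be done
None
```

The green pail hangs still on the hook with its handle bar in the valley behind both prong tips, clear of the counter and the stand's foot. I moved the gripper away and handed the job in at about 20 s, though no verdict came back.

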